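Load glazed trivets onto the kiln shelf with a spatula and zero the peak pointer

ROBOT

A 6-joint arm with a two-finger parallel gripper is mounted at the origin on the work surface. World frame = base frame: x ahead of the robot, y to its left, z up, the work surface at z = 0. Lengths are in m, angles in rad, forces in N, time in s.
With the tool pointing down it reaches from about 0.225 to 0.875 m from the base axis. Payload 3.4 kg.
Tool frame: the origin (TCP) lies at the very end of the fingers, on their centre line; the grasp point (between the pads) lies 19 mm behind it (manip.tcp_to_grasp is the distance from the TCP to the grasp point, in m); z points along the fingers, y is the line along which they close (so a half turn about z gives the same grasp; the last joint's range is limited). The gripper opens to 85 mm and grips with 20 to 120 N. Pads are 22 mm wide; open, the fingers measure 114 mm over their backs; the gripper's body (76 mm by 85 mm) begins 54 mm behind the grasp point. The pads swing forward as they close: fully open they stand 13 mm farther back than shut.
Start: joints at [1.042, 0.276, 1.505, -0, 1.361, -0.121], TCP at [0.228, 0.528, 0.231] pointing down, gripper open.
Joint ranges: [-2.89, 2.89], [-0.75, 2.08], [0.22, 2.7], [-1.18, 4.32], [0.11, 2.71], [-2.7, 2.7]. Speed limits (rad/s): [2.57, 2.57, 3.14, 3.14, 3.14, 3.14].

INTERFACE

Orientations are given as a unit quaternion [w, x, y, z].
In Python, from rig import status, get_image, job, manip gives the robot as it stands.
- The arm moves only by the tool apply_moves, never from a script. Its arguments are lists of equal length, an entry for each row: "xyz": the shift along the tool's x, y, z each as a share of 0.3 m, from -1 to 1, a list of three; "rot": the turn, a rotation vector about the tool's x, y, z each as a share of 60 degrees, from -1 to 1, a list of three; "hand": the opening, from -1 (shut) to 1 (fully open). A call has 1 to 8 rows; each row shifts and turns the commanded pose from where the row before left it, along the tool's axes as they then stand; what a row does not reach is not made up. A row lasts 1/8 s, in which the tool goes at most 62.5 mm and 10.7 degrees, less where a joint would pass 70% of its speed; a pose out of reach is approached as far as the arm can. A call with a number of a shift or a turn outside -1 to 1 is refused whole. A call with a gripper value outside its range is refused whole. The fingers move at their own pace and stop on an object; "force" is the grip in N (left out, the last holds). Time passes only in rows, so rows that do not move let the fingers close. It gives the time, the measured TCP pose, the force, the opening and the grip force at its end, in the units of the state.
- status.get_state(): the state, without advancing time (a new reading comes with each control period).
- get_image(name): name is "scene" or "top"; returns a dict with "pixels" (384x512x3 uint8, red, green, blue), "fovy" (degrees; the focal length in pixels is half the picture's height over the tangent of half this angle, whatever the lens; pixels are square), "cx", "cy" (the principal point, pixels), "origin" and "orientation" of the camera in the world. Camera axes: x right, y down, z forward; pixel columns grow to the right and rows downward; lengths in m; the calibration is good to about 2 mm. A picture is of the moment at which its call begins. There is no depth.
- job.sign_off(): hands the job in; it is judged then, once.
The state is a dict: "clock": time; "qpos": joint angles; "qd": joint speeds; "effort": joint torques, N m; "position": TCP position; "ee_rot": TCP orientation; "contact_force": force on the tool from outside, world axes, zero at the start; "moment": the same for the moment, N m; "width": finger opening in m; "gripper_force": force on a finger pad.
Only numpy, scipy, OpenCV 4.12 (cv2) and the standard library are available. Lean on these libraries where they do the work, as an engineer would, in place of code of your own. Each camera call takes 0.05 s, during which the arm holds its last target. There are 200 camera calls.

TASK

Load the kiln shelf for firing: with the spatula, lift every glazed trivet from the plywood drying board and stand it, tile side up, wholly on the buff kiln shelf, none touching another; the glaze is wet, so never touch a trivet with the gripper or the arm. When all of them are loaded, lay the spatula back on its grey felt mat, blade down and along the mat, and after that turn the red peak pointer of the temperature gauge back to its zero stop. Leave the bowl, the jar and the cup where they are.

Things in the scene. Friction and masses are not known exactly. Their poses are not given: they have to be found in the camera images.
- trivet1: white square ceramic trivet, wet glaze on top; all alike, 2 to 4 present (None = absent). 96 x 96 mm, 21 mm tall, 0.17 kg: a tile 9 mm thick on four round feet 12 mm wide and 12 mm tall at x, y = +/-38 mm, so each side has a free gap 64 mm wide, 12 mm high under the tile. Origin: centre, at the level of the soles; x, y along its sides, z up (as the tile lies upright)
- trivet2: white square ceramic trivet, wet glaze on top; all alike, 2 to 4 present (None = absent). 96 x 96 mm, 21 mm tall, 0.17 kg: a tile 9 mm thick on four round feet 12 mm wide and 12 mm tall at x, y = +/-38 mm, so each side has a free gap 64 mm wide, 12 mm high under the tile. Origin: centre, at the level of the soles; x, y along its sides, z up (as the tile lies upright)
- trivet3: white square ceramic trivet, wet glaze on top; all alike, 2 to 4 present (None = absent). 96 x 96 mm, 21 mm tall, 0.17 kg: a tile 9 mm thick on four round feet 12 mm wide and 12 mm tall at x, y = +/-38 mm, so each side has a free gap 64 mm wide, 12 mm high under the tile. Origin: centre, at the level of the soles; x, y along its sides, z up (as the tile lies upright)
- trivet4: white square ceramic trivet, wet glaze on top; all alike, 2 to 4 present (None = absent). 96 x 96 mm, 21 mm tall, 0.17 kg: a tile 9 mm thick on four round feet 12 mm wide and 12 mm tall at x, y = +/-38 mm, so each side has a free gap 64 mm wide, 12 mm high under the tile. Origin: centre, at the level of the soles; x, y along its sides, z up (as the tile lies upright)
- spatula: cranked spatula, 235 mm long, 0.22 kg, standing by itself. Origin under the front of the handle, z = 0 at the blade's underside; x from handle to blade tip, z up. Steel blade 3 mm thick, 44 mm wide, x = 35 to 140 mm; an 8 mm round neck rises from x = 40 mm to the handle at x = 0; a 20 mm wide foot under the handle's rear end (x = -92 to -78 mm) reaches down to z = 0
- spatula_grip (a point): best place to grip the spatula from above (it balances 14 mm behind), at x = -15, z = 45 mm of the spatula: mid-height of its wooden handle, which is 18 mm wide (y), 22 mm tall and runs from x = -95 to 5 mm; axes as the spatula's
- spatula_blade (a point): middle of the blade's upper face, at x = 88, z = 3 mm of the spatula: a trivet centred here rides well; axes as the spatula's
- board: the drying board, fixed: plywood 320 x 320 mm, 18 mm thick, with a thin darker strip along two edges; the trivets start on it. Origin: centre of its underside, on the table; top at z = 18 mm. It lies to the left or right
- shelf: the kiln shelf, fixed: a plain buff slab 340 (x) x 320 (y) mm, 18 mm thick, on four short round props. Origin: on the table under its centre; its top is at z = 30 mm; x and y along its sides. It lies on the other side from the drying board
- mat: the spatula's grey felt mat, fixed: 320 mm (x) by 120 mm (y), 4 mm thick. Origin: centre of its underside, on the table
- gauge_axis (a point): point on the vertical axis of the gauge's knob, 52 mm above the table, a good height to grip; axes of the gauge. The gauge is a fixed grey box 72 x 72 x 26 mm with a white dial on top. The black knob has a grip bar 40 mm long, 13 mm thick, from 36 to 62 mm above the table; a thin red pointer on the dial turns with it and lies along the bar
- peak (a joint): angle of the knob and peak pointer, rad. 0 = zero stop: bar along the gauge's x, pointer to its -x (towards the robot). Grows clockwise seen from above, to 4.2 at most; starts at 1.0 to 2.8. Stays where it is left (friction 0.04 N m), stops firmly at 0: turn it anticlockwise seen from above to zero it
- bowl: bystander: a blue-glazed ceramic bowl, 130 mm wide, 60 mm tall, beyond the work; origin under its centre
- glaze_jar: bystander: a closed glass jar, 64 mm wide, 70 mm tall, beyond the work; origin under its centre
- pencil_cup: bystander: a black cup, 76 mm wide, 100 mm tall, beyond the work; origin under its centre
Mind the look-alikes: they are no part of the job. What is shaped like the trivet3 but green is not meant. Leave any yellow look-alike of the spatula alone.

How it is judged:
On the way, in this order (a step that is already met when the one before it is completed fails the run):
1. every trivet stands on the kiln shelf (x of trivet1 in the frame of shelf between -0.125 and 0.125 m and y of trivet1 in the frame of shelf between -0.115 and 0.115 m and z of trivet1 in the frame of shelf between 0.024 and 0.036 m and angle between each of trivet1, trivet2, trivet3, trivet4's own z axis and vertical below 0.08 rad and x of trivet2 in the frame of shelf between -0.125 and 0.125 m and y of trivet2 in the frame of shelf between -0.115 and 0.115 m and z of trivet2 in the frame of shelf between 0.024 and 0.036 m and x of trivet3 in the frame of shelf between -0.125 and 0.125 m and y of trivet3 in the frame of shelf between -0.115 and 0.115 m and z of trivet3 in the frame of shelf between 0.024 and 0.036 m and x of trivet4 in the frame of shelf between -0.125 and 0.125 m and y of trivet4 in the frame of shelf between -0.115 and 0.115 m and z of trivet4 in the frame of shelf between 0.024 and 0.036 m), for 0.3 s.
2. the spatula lies on its mat, let go (x of spatula in the frame of mat between -0.075 and 0.075 m and y of spatula in the frame of mat between -0.045 and 0.045 m and z of spatula in the frame of mat between -0.003 and 0.01 m and angle between spatula's own z axis and vertical below 0.1 rad and angle between the x axis of spatula and the x axis of mat, either way round below 0.4 rad and contact force between spatula and the fingers below 0.05 N), for 0.3 s.
3. the peak pointer is back at its zero stop (value of joint peak below 0.08 rad), for 0.2 s.
At the end, for the whole second after the job is handed in: Each trivet upright with all feet on the kiln shelf (centre within 125 mm in x, 115 mm in y of the shelf centre), none touching another; spatula flat on its mat (origin within 75 mm along, 45 mm across, 0.4 rad); pointer within 0.08 rad of zero; all released and at rest (all of step 1 and contact force between trivet1 and trivet2 below 0.03 N and contact force between each of trivet1, trivet2 and trivet3 below 0.03 N and contact force between each of trivet1, trivet2, trivet3 and trivet4 below 0.03 N and x of spatula in the frame of mat between -0.075 and 0.075 m and y of spatula in the frame of mat between -0.045 and 0.045 m and z of spatula in the frame of mat between -0.003 and 0.01 m and angle between spatula's own z axis and vertical below 0.1 rad and angle between the x axis of spatula and the x axis of mat, either way round below 0.4 rad and value of joint peak below 0.08 rad and linear speed of each of trivet1, trivet2, trivet3, trivet4, spatula below 0.02 m/s).
It fails at once if the gripper or the arm touches a trivet (contact force between any of trivet1, trivet2, trivet3, trivet4 and the fingers above 0.3 N or contact force between any of trivet1, trivet2, trivet3, trivet4 and the arm above 0.3 N).
It fails at once if a bystander is moved (distance of any of bowl, glaze_jar, pencil_cup from where it was at the start of the episode above 0.03 m).
Of trivet1, trivet2, trivet3, trivet4 only 2 to 4 are there at a start; the rules pass over those that are not, and their reading is None.
At some moment in a run one of trivet1, trivet2, trivet3, trivet4 may be knocked a few centimetres aside while the robot is not near it.
It also fails if it takes over 210 s, if anything falls off the work surface, if the arm or the gripper's body presses on something with over 40 N, if the wrist force passes 120 N, or if a joint passes its speed limit or range.

## Working session

There is one attempt and no reset: what is moved stays moved. The work goes in short steps, Python scripts to look and compute and a tool call to move; the robot and the scene stay as the last step left them, time stands still between calls to the robot, and variables do not carry over. Pictures are saved under pics/ and viewed, at most 14 in all, crops included, and the job is handed in when it is done.

Besides the shell and the picture viewer there is one more tool, called after "Request:" as name(argument=value, ...) on one line, values as JSON. apply_moves: Moves the arm, as the interface text tells. Its arguments: {"type":"object","properties":{"xyz":{"type":"array","items":{"type":"array","items":{"type":"number","minimum":-1,"maximum":1}}},"rot":{"type":"array","items":{"type":"array","items":{"type":"number","minimum":-1,"maximum":1}}},"hand":{"type":"array","items":{"type":"number"}},"force":{"type":"number"}},"required":["xyz","rot","hand"]}

```bash
ls; mkdir -p pics
python3 - <<'E'
from rig import status,get_image,manip
import cv2
print(status.get_state())
for n in("scene","top"):
    d=get_image(n);p=d.pop("pixels");print(n,d);cv2.imwrite(f"pics/{n}0.png",p[:,:,::-1])
E
```

```text
pics
{'clock': 0.0, 'qpos': array([ 1.04202063e+00,  2.76598291e-01,  1.50615979e+00, -8.39787082e-06,
        1.36070590e+00, -1.21010348e-01]), 'qd': array([-5.57794660e-04, -9.53280360e-05, -6.56250124e-04,  3.77773206e-04,
        1.13253505e-04, -4.27690885e-04]), 'effort': array([ 3.23073473e-03, -4.16772366e+01, -2.45812923e+01,  2.42092965e-04,
        1.08660504e-02, -1.35759939e-05]), 'position': array([0.22775785, 0.52737609, 0.23042722]), 'ee_rot': array([-2.94780071e-04,  2.02472154e-01,  9.79287573e-01, -8.88025773e-04]), 'contact_force': array([ 0.94029651, -0.32841654,  0.42485206]), 'moment': array([-0.00101194,  0.01138868, -0.03480071]), 'gripper_force': 0.0, 'width': 0.08530752747331768}
scene {'fovy': 56.74046677460923, 'cx': 254.77533980615763, 'cy': 188.58152628746586, 'origin': array([0.94007961, 0.48413351, 0.91826602]), 'orientation': array([-0.10712966,  0.34754205,  0.8833169 , -0.29578542])}
top {'fovy': 47.973297667155954, 'cx': 265.53618677102645, 'cy': 190.5930531683067, 'origin': array([0.28180419, 0.00253879, 1.13692135]), 'orientation': array([ 0.06539253, -0.70315164,  0.70447463, -0.07083136])}
```

View pics/scene0.png

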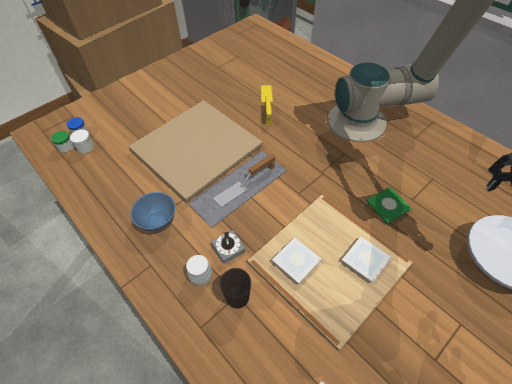

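View pics/top0.png

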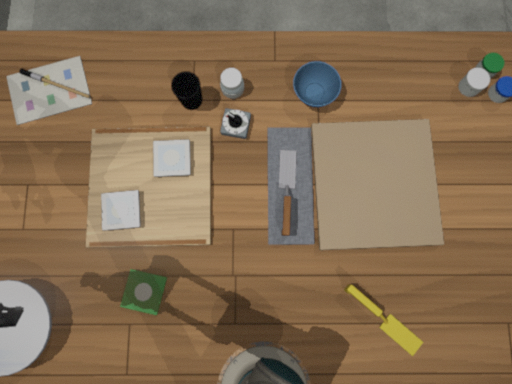

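The top view shows two white trivets on the board at (171,158) and (121,210). The shelf is on the right around (377,185). The spatula lies on the grey mat at (287,190) with its tip up, and the gauge is at (236,123). The green tile and yellow spatula are the look-alikes. Next I measure positions.

```bash
cat > h.py <<'E'
import numpy as np, cv2
from scipy.spatial.transform import Rotation as R
from rig import status,get_image,manip
class V:
    def __init__(s,n):
        d=get_image(n); s.p=d["pixels"]; s.f=192/np.tan(np.radians(d["fovy"]/2)); s.c=np.array([d["cx"],d["cy"]]); s.o=d["origin"]
        q=d["orientation"]; s.M=R.from_quat([q[1],q[2],q[3],q[0]]).as_matrix(); s.hsv=cv2.cvtColor(s.p,cv2.COLOR_RGB2HSV)
    def ray(s,uv): 
        uv=np.atleast_2d(uv).astype(float); return np.c_[(uv-s.c)/s.f,np.ones(len(uv))]@s.M.T
    def at(s,uv,z): 
        r=s.ray(uv); return s.o+r*((z-s.o[2])/r[:,2])[:,None]
    def px(s,P):
        c=(np.atleast_2d(P)-s.o)@s.M; return c[:,:2]/c[:,2:]*s.f+s.c
    def blobs(s,lo,hi,amin=60,roi=None):
        m=cv2.inRange(s.hsv,np.array(lo),np.array(hi)); 
        if roi: k=np.zeros_like(m);k[roi[1]:roi[3],roi[0]:roi[2]]=255;m&=k
        m=cv2.morphologyEx(m,cv2.MORPH_OPEN,np.ones((3,3)))
        return [c[:,0] for c in cv2.findContours(m,cv2.RETR_EXTERNAL,cv2.CHAIN_APPROX_NONE)[0] if cv2.contourArea(c)>amin]
def meet(a,ua,b,ub):
    ra,rb=a.ray(ua)[0],b.ray(ub)[0]; A=np.c_[ra,-rb]; t=np.linalg.lstsq(A,b.o-a.o,rcond=None)[0]
    p,q=a.o+t[0]*ra,b.o+t[1]*rb; return (p+q)/2,np.linalg.norm(p-q)
def rect(P):
    "min-area rectangle of world points, mm & yaw in deg"
    (cx,cy),(w,h),a=cv2.minAreaRect((P[:,:2]*1000).astype(np.float32)); return np.round([cx,cy,w,h,a],1)
E
python3 - <<'E'
from h import *
t,s=V("top"),V("scene")
for v in(t,s):
    print("view")
    for n,lo,hi,z,roi in[("white",(0,0,165),(179,40,255),.039,None),("brown",(4,110,40),(14,230,170),.045,None),("grey",(90,5,60),(130,70,140),.004,None),("buff",(10,60,110),(20,130,230),.03,None),("blue",(98,90,60),(115,255,220),.06,None)]:
        for c in v.blobs(lo,hi,100,roi):
            x,y,w,h=cv2.boundingRect(c); 
            if max(w,h)<250: print(n,(x,y,w,h),int(cv2.contourArea(c)),rect(v.at(c,z)))
for uv in[(171,158),(150,187),(121,210),(287,170),(287,215),(293,140),(377,185),(280,145),(236,123),(211,180),(150,130),(150,243),(90,187)]: print(uv,t.p[uv[1],uv[0]],t.hsv[uv[1],uv[0]])
im=[cv2.resize(t.p[110:260,75:335],None,fx=3,fy=3,interpolation=cv2.INTER_CUBIC)]
cv2.imwrite("pics/a.png",im[0][:,:,::-1])
E
```

```text
view
white (0, 281, 49, 94) 3065 [165.9 582.6 219.  116.    6.6]
white (101, 190, 38, 40) 1274 [447.4 367.8  94.8  94.5   5.5]
white (153, 140, 37, 36) 1203 [586.2 242.   94.7  94.5   2.6]
white (16, 105, 28, 18) 294 [707.2 625.7  48.   72.3   0. ]
white (27, 81, 64, 28) 663 [756.6 555.7 180.1  46.7  69.3]
white (468, 68, 22, 21) 327 [ 810.5 -589.9   57.5   59.6   43.9]
white (221, 68, 20, 19) 282 [8.127e+02 8.870e+01 5.290e+01 5.190e+01 5.000e-01]
white (34, 57, 54, 36) 904 [802.9 550.2 109.6 126.6  17.3]
grey (268, 129, 46, 115) 4793 [ 5.197e+02 -7.240e+01  3.131e+02  1.162e+02  3.000e-01]
buff (332, 375, 141, 9) 1078 [  34.4 -334.7  339.1   18.1   89.8]
buff (475, 374, 25, 10) 173 [  34.6 -539.6   58.4   20.4   89.8]
buff (313, 324, 199, 50) 7105 [ 104.9 -362.8  481.1  113.8   89.8]
buff (0, 322, 244, 62) 9111 [ 98.6 340.5 581.8 140.9  89.8]
buff (166, 277, 61, 46) 1555 [218.1 165.5 141.1  77.3  61.7]
buff (0, 61, 48, 25) 282 [8.283e+02 6.613e+02 7.100e+01 1.302e+02 1.000e-01]
blue (496, 77, 16, 20) 246 [ 776.8 -644.8   40.2   56.9   83.6]
blue (294, 62, 47, 45) 1551 [ 784.5 -144.
[... 1294 characters left out ...]
 54.5]
buff (38, 7, 120, 40) 604 [  410.  -1241.5   305.2   582.8    54.8]
blue (137, 202, 31, 27) 533 [ 793.6 -126.5   90.7   80.9   71.7]
blue (67, 117, 17, 13) 147 [ 784.3 -643.4   64.5   51.9   80.9]
(171, 158) [191 191 186] [ 30   7 191]
(150, 187) [186 164 133] [ 18  73 186]
(121, 210) [191 190 190] [  0   1 191]
(287, 170) [158 157 158] [150   2 158]
(287, 215) [133  94  57] [ 15 146 133]
(293, 140) [115 117 122] [111  15 122]
(377, 185) [164 147 121] [ 18  67 164]
(280, 145) [114 117 120] [105  13 120]
(236, 123) [16 19 16] [60 40 19]
(211, 180) [93 73 51] [ 16 115  93]
(150, 130) [136  97  62] [ 14 139 136]
(150, 243) [141 108  74] [ 15 121 141]
(90, 187) [168 148 118] [ 18  76 168]
```

View pics/a.png

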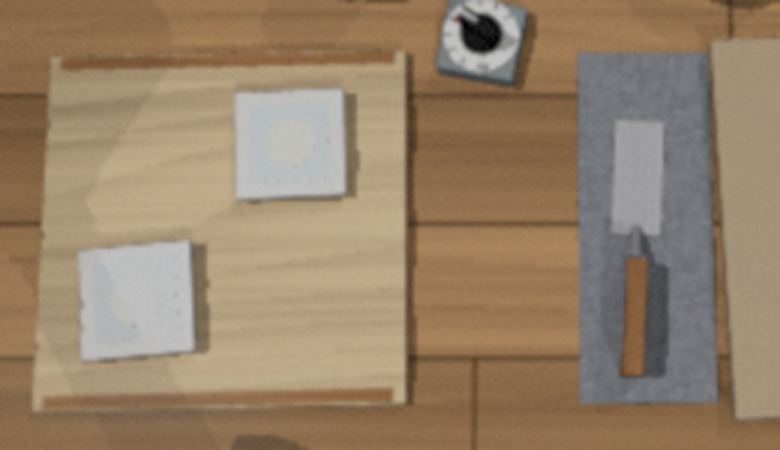

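Run:
```python
from h import *
s=V("scene")
im=cv2.resize(s.p[150:350,185:415],None,fx=3,fy=3,interpolation=cv2.INTER_CUBIC)
cv2.imwrite("pics/b.png",im[:,:,::-1])
```

```text
(no output)
```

View pics/b.png

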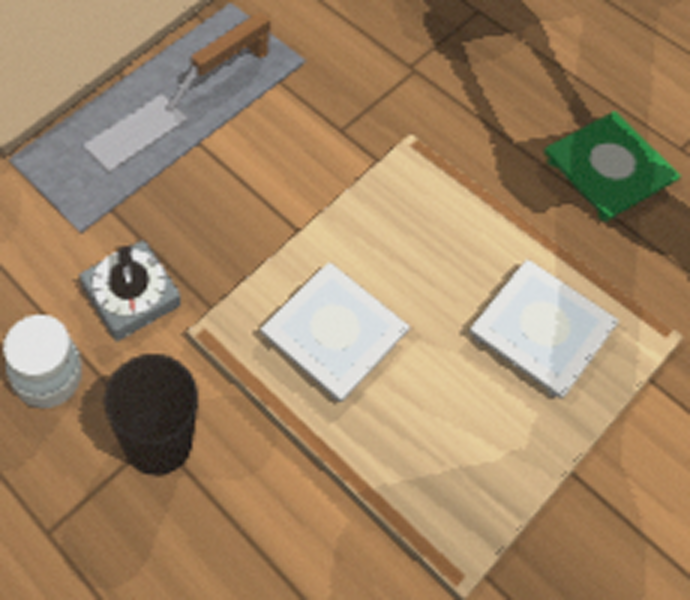

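The scene crop shows two thin strips at the board's near and far edges, and the gauge's red pointer at crop (133,305). The spatula stands on its foot with its handle raised. I measure the strip height, spatula, shelf and gauge from both views.

Run:
```python
from h import *
t,s=V("top"),V("scene")
for a,b in[((205.7,241),(322.3,199.3)),((89.3,244),(407.7,260.7)),((206,129),(253.3,261.7)),((96,131.3),(338.3,343.3))]:
    p,e=meet(t,a,s,b); print("strip",(p*1000).round(1),round(e*1000,1))
def mid(c): return np.array(cv2.minAreaRect(c.astype(np.float32))[0])
# spatula
bl={};hd={}
for n,v,rb in[("t",t,(268,129,314,200)),("s",s,(205,170,248,215))]:
    c=max(v.blobs((0,0,132),(179,14,255),20,rb),key=cv2.contourArea); bl[n]=mid(c); print(n,"blade",mid(c),rect(v.at(c,.007)))
for n,v,rb in[("t",t,(268,190,314,246)),("s",s,(240,150,290,190))]:
    c=max(v.blobs((3,95,30),(18,255,255),20,rb),key=cv2.contourArea); hd[n]=mid(c); print(n,"handle",cv2.boundingRect(c),rect(v.at(c,.06)),rect(v.at(c,.05)))
print("blade mid",meet(t,bl["t"],s,bl["s"])); print("handle",meet(t,hd["t"],s,hd["s"]))
# shelf corners
for n,v,roi in[("t",t,(305,105,450,260)),("s",s,(120,95,270,200))]:
    c=max(v.blobs((14,30,80),(24,100,255),500,roi),key=cv2.contourArea); P=v.at(c,.03); print(n,"shelf",cv2.boundingRect(c),rect(P)); print(cv2.boxPoints(cv2.minAreaRect(c.astype(np.float32))).round(1).tolist())
# gauge
for n,v,roi in[("t",t,(219,108,254,140)),("s",s,(208,228,250,266))]:
    q=v.p.astype(int); m=((q[...,0]-q[...,1]>60)&(q[...,0]-q[...,2]>60)).astype(np.uint8); k=np.zeros_like(m);k[roi[1]:roi[3],roi[0]:roi[2]]=1;ys,xs=np.nonzero(m*k); print(n,"red",list(zip(xs,ys))[:20])
    c=v.blobs((0,0,150),(179,40,255),20,roi)
    for d in c: print("dial",cv2.boundingRect(d),rect(v.at(d,.027)))
    c=v.blobs((0,0,0),(179,255,45),10,roi)
    for d in c: print("knob",cv2.boundingRect(d),rect(v.at(d,.062)))
```

```text
strip [368.4 150.1   8.9] 1.4
strip [360.8 446.9  19.3] 0.3
strip [669.9 158.   14.7] 7.0
strip [663.8 453.4  17.9] 2.8
t blade [287.5 168.5] [563.6 -65.9  45.9 103.   89.5]
s blade [225.32000732 196.26000977] [574.  -68.  177.8 111.2   2.1]
t handle (282, 196, 9, 39) [429.9 -58.1  17.8  97.3  86.7] [431.3 -58.7  18.   98.2  86.7]
s handle (250, 150, 40, 40) [430.6 -21.7 162.1 122.4  44.1] [424.6 -27.6 164.  123.8  44.1]
blade mid (array([ 0.57054594, -0.07082901, -0.00791769]), np.float64(0.010686194565327942))
handle (array([ 0.42451009, -0.04771123,  0.03202908]), np.float64(0.02934453469972337))
t shelf (311, 119, 133, 131) [ 520.3 -295.3  341.2  323.1    2.3]
[[310.29998779296875, 123.0999984741211], [437.3999938964844, 117.0], [443.5, 244.6999969482422], [316.3999938964844, 250.8000030517578]]
s shelf (130, 101, 132, 99) [ 524.7 -289.3  346.1  331.3    2.3]
[[128.0, 146.3000030517578], [215.60000610351562, 80.5], [263.5, 144.39999389648438], [175.8000030517578, 210.10000610351562]]
t red []
dial (223, 117, 24, 17) [674.8  82.6  68.6  36.4  67.3]
dial (231, 110, 17, 13) [709.5  61.6  55.5  19.5  53.2]
knob (229, 116, 13, 11) [6.776e+02 7.350e+01 2.760e+01 3.150e+01 5.000e-01]
s red [(np.int64(229), np.int64(251)), (np.int64(229), np.int64(252))]
dial (216, 235, 12, 20) [704.4  66.1  62.8  26.6  63.4]
dial (229, 233, 12, 21) [670.4  86.3  64.   29.6  52.8]
```

```bash
cat > go.py <<'E'
import sys; from h import *
# usage: go.py x y z(mm TCP) spatula-yaw(deg): shift in tool axes (shares) after turning, and turn (shares)
def go(x,y,z,yaw):
    s=status.get_state(); q=s["ee_rot"]; M=R.from_quat([q[1],q[2],q[3],q[0]])
    a=np.radians(yaw); T=R.from_matrix(np.array([[-np.cos(a),-np.sin(a),0],[-np.sin(a),np.cos(a),0],[0,0,-1]]).T.reshape(3,3).T)
    d=np.array([x,y,z])/1000-s["position"]
    print("pos",(s["position"]*1000).round(1),"turn",((M.inv()*T).as_rotvec()/np.radians(60)).round(4),"shift now",(M.inv().apply(d)/.3).round(4),"after turn",(T.inv().apply(d)/.3).round(4),"w",round(s["width"]*1000,1),"clk",round(s["clock"],2),"F",s["contact_force"].round(1),"Mo",s["moment"].round(2),"q6",s["qpos"].round(2))
go(*map(float,sys.argv[1:]))
E
python3 go.py 460.5 -59.9 130 -3.3
python3 - <<'E'
from h import *
t,s=V("top"),V("scene")
for a,b in[((287.3,195.7),(249.3,171.5)),((286,235.3),(274.5,157.5))]:
    p,e=meet(t,a,s,b); print((p*1000).round(1),round(e*1000,1))
c=max(s.blobs((0,0,150),(179,40,255),60,(205,172,248,215)),key=cv2.contourArea); m=cv2.minAreaRect(c.astype(np.float32))[0]; print(m,rect(s.at(c,.007)),meet(t,(287.5,168.5),s,m))
E
```

```text
pos [228.  527.8 231.1] turn [-3.000e-04 -1.000e-04 -3.344e-01] shift now [-1.4884 -1.4909  0.3375] after turn [-0.8865 -1.9111  0.3371] w 84.9 clk 0.35 F [-0.5  0.1  0.3] Mo [ 0.01 -0.07  0.03] q6 [ 1.04  0.28  1.51  0.    1.36 -0.12]
[480.4 -61.6  51.3] 0.4
[378.3 -55.5  44.2] 5.5
(229.30767822265625, 193.46153259277344) [560.9 -66.1  45.2 103.9  86.9] (array([ 0.56322262, -0.06594097,  0.0071863 ]), np.float64(0.0002391845042554907))
```

Request:
apply_moves(xyz=[[0, 0, 0], [0, 0, 0], [0, 0, 0], [-0.074, -0.159, 0.028], [-0.074, -0.159, 0.028], [-0.074, -0.159, 0.028], [-0.074, -0.159, 0.028], [-0.074, -0.159, 0.028]], rot=[[0, 0, -0.1115], [0, 0, -0.1115], [0, 0, -0.1115], [0, 0, 0], [0, 0, 0], [0, 0, 0], [0, 0, 0], [0, 0, 0]], hand=[1, 1, 1, 1, 1, 1, 1, 1])

```text
clock: 1.45
position: [0.3257, 0.2819, 0.1893]
ee_rot: [0.001, 0.028, 1.0, 0.0]
contact_force: [1.3, 0.2, 1.2]
width: 0.0854
gripper_force: 0.0
```

Request:
apply_moves(xyz=[[-0.074, -0.159, 0.028], [-0.074, -0.159, 0.028], [-0.074, -0.159, 0.028], [-0.074, -0.159, 0.028], [-0.074, -0.159, 0.028], [-0.074, -0.159, 0.028], [-0.074, -0.159, 0.028], [0, 0, 0]], rot=[[0, 0, 0], [0, 0, 0], [0, 0, 0], [0, 0, 0], [0, 0, 0], [0, 0, 0], [0, 0, 0], [0, 0, 0]], hand=[1, 1, 1, 1, 1, 1, 1, 0])

```text
clock: 2.45
position: [0.4627, -0.0622, 0.1301]
ee_rot: [0.0, 0.031, 1.0, -0.0]
contact_force: [-0.6, 1.0, -0.2]
width: 0.0696
gripper_force: 0.0
```

```bash
python3 go.py 460.5 -59.9 30 -3.3
```

```text
pos [462.7 -62.2 130.1] turn [-0.0009  0.0009 -0.0044] shift now [0.0081 0.0073 0.3338] after turn [0.0078 0.0071 0.3338] w 69.6 clk 2.45 F [-0.6  1.  -0.2] Mo [0.01 0.08 0.02] q6 [-0.28  0.2   1.89 -0.    1.06 -1.79]
```

Request:
apply_moves(xyz=[[0.008, 0.007, 0.06], [0, 0, 0.08], [0, 0, 0.08], [0, 0, 0.07], [0, 0, 0.044], [0, 0, 0], [0, 0, 0], [0, 0, 0]], rot=[[0, 0, -0.004], [0, 0, 0], [0, 0, 0], [0, 0, 0], [0, 0, 0], [0, 0, 0], [0, 0, 0], [0, 0, 0]], hand=[0, 0, 0, 0, 0, 0, -1, -1], force=120)

```text
clock: 3.45
position: [0.4597, -0.0569, 0.0311]
ee_rot: [0.001, 0.027, 1.0, -0.0]
contact_force: [0.7, -0.7, 0.8]
width: 0.0165
gripper_force: 117.0
```

Request:
apply_moves(xyz=[[0, 0, 0], [0, 0, 0], [0, 0, 0], [0, 0, 0]], rot=[[0, 0, 0], [0, 0, 0], [0, 0, 0], [0, 0, 0]], hand=[-1, -1, -1, -1], force=120)

```text
clock: 3.95
position: [0.4597, -0.0569, 0.031]
ee_rot: [0.001, 0.027, 1.0, -0.0]
contact_force: [1.2, 0.3, 6.2]
width: 0.016
gripper_force: 117.6
```

```bash
python3 go.py 460.5 -59.9 30 -3.3
```

```text
pos [459.7 -56.9  31. ] turn [-0.0003  0.0019  0.0041] shift now [-0.0031 -0.0098  0.0032] after turn [-0.0031 -0.0098  0.0032] w 16.0 clk 3.95 F [1.2 0.3 6.2] Mo [0.01 0.07 0.04] q6 [-0.27  0.32  2.03  0.    0.79 -1.79]
```

Request:
apply_moves(xyz=[[0, 0, -0.02], [0, 0, -0.06], [0, 0, -0.08], [0, 0, -0.07], [0, 0, 0], [0, 0, 0], [0.034, 0.14, 0], [0.034, 0.14, 0]], rot=[[0, 0, 0], [0, 0, 0], [0, 0, 0], [0, 0, 0], [0, 0, -0.05], [0, 0, -0.05], [0, 0, 0], [0, 0, 0]], hand=[-1, -1, -1, -1, -1, -1, -1, -1])

```text
clock: 4.95
position: [0.4329, 0.0269, 0.0988]
ee_rot: [-0.001, -0.025, 1.0, 0.0]
contact_force: [0.8, 1.0, -2.2]
width: 0.0159
gripper_force: 117.5
```

Request:
apply_moves(xyz=[[0.034, 0.14, 0], [0.034, 0.14, 0], [0.034, 0.14, 0], [0.034, 0.14, 0], [0.034, 0.14, 0], [0, 0, 0], [0, 0, 0]], rot=[[0, 0, 0], [0, 0, 0], [0, 0, 0], [0, 0, 0], [0, 0, 0], [0, 0, 0], [0, 0, 0]], hand=[-1, -1, -1, -1, -1, -1, -1])

```text
clock: 5.82
position: [0.3717, 0.2328, 0.099]
ee_rot: [-0.001, -0.026, 1.0, -0.001]
contact_force: [-0.9, 0.4, -2.5]
width: 0.0164
gripper_force: 117.9
```

```bash
python3 go.py 373.3 231.2 100 2.9
python3 - <<'E'
from h import *
t,s=V("top"),V("scene")
cv2.imwrite("pics/c.png",np.hstack([cv2.resize(t.p[110:260,75:235],None,fx=2.4,fy=2.4),cv2.resize(s.p[170:320,240:400],None,fx=2.4,fy=2.4)])[:,:,::-1])
E
```

```text
pos [371.7 232.8  99. ] turn [-0.0009 -0.0012  0.0016] shift now [-0.005  -0.0055 -0.0035] after turn [-0.005  -0.0055 -0.0035] w 16.4 clk 5.83 F [-0.9  0.4 -2.5] Mo [ 0.03 -0.09  0.02] q6 [ 0.4   0.2   1.98 -0.    0.96 -1.22]
```

View pics/c.png

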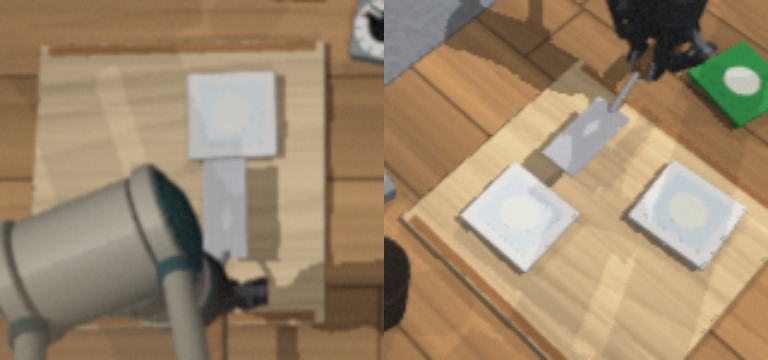

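The left panel (top view) shows the held blade pointing at trivet1. The right panel shows it level above the board. I segment the blade in both views to get its height and droop.

Run:
```python
from h import *
t,s=V("top"),V("scene")
for v,uvs in[(t,[(75+225/2.4,110+190/2.4),(75+230/2.4,110+120/2.4),(75+225/2.4,110+245/2.4)]),(s,[(240+(570-384)/2.4,170+150/2.4),(240+(610-384)/2.4,170+115/2.4),(240+(520-384)/2.4,170+220/2.4)])]:
    for u in uvs: print(u,v.hsv[int(u[1]),int(u[0])])
out=[]
for v,roi in[(t,(155,174,182,222)),(s,(300,205,345,246))]:
    m=cv2.inRange(v.hsv,np.array((0,0,90)),np.array((179,45,186))); m[(v.hsv[...,1]>26)&((v.hsv[...,0]<90)|(v.hsv[...,0]>150))]=0
    k=np.zeros_like(m);k[roi[1]:roi[3],roi[0]:roi[2]]=255;m&=k; m=cv2.morphologyEx(m,cv2.MORPH_OPEN,np.ones((3,3)))
    c=max(cv2.findContours(m,cv2.RETR_EXTERNAL,cv2.CHAIN_APPROX_NONE)[0],key=cv2.contourArea)[:,0]
    b=cv2.boxPoints(cv2.minAreaRect(c.astype(np.float32))); print(cv2.boundingRect(c),b.round(1).tolist(),[rect(v.at(c,z)) for z in(.07,.076,.082)])
    out.append((v,c))
np.save("/tmp/x.npy",0)
```

```text
(168.75, 189.16666666666669) [120   2 161]
(170.83333333333334, 160.0) [ 24   6 200]
(168.75, 212.08333333333334) [140   5 162]
(317.5, 232.5) [113   5 196]
(334.1666666666667, 217.91666666666669) [135   3 161]
(296.6666666666667, 261.6666666666667) [ 30   9 230]
(160, 174, 18, 45) [[160.0, 174.0], [177.0, 174.0], [177.0, 218.0], [160.0, 218.0]] [array([477.7, 237.8, 113.1,  43. ,   2.1]), array([476.6, 236.4, 112.4,  42.7,   2.1]), array([475.5, 235.1, 111.8,  42.5,   2.1])]
(316, 212, 25, 31) [[306.5, 232.5], [330.5, 208.5], [341.5, 219.5], [317.5, 243.5]] [array([470.8, 234.9, 108.3,  43.2,   3.3]), array([474.1, 236.7, 107.5,  42.9,   3.3]), array([477.4, 238.4, 106.8,  42.6,   3.3])]
```

Request:
apply_moves(xyz=[[0, 0, 0.05], [0, 0, 0.06], [0, 0, 0.04], [0, 0, 0.02], [0, 0, 0], [0, 0, 0]], rot=[[0, 0, 0], [0, 0, 0], [0, 0, 0], [0, 0, 0], [0, 0, 0], [0, 0, 0]], hand=[-1, -1, -1, -1, -1, -1])

```text
clock: 6.78
position: [0.3729, 0.2335, 0.0487]
ee_rot: [0.0, -0.026, 1.0, 0.0]
contact_force: [-0.5, -0.5, -2.1]
width: 0.0161
gripper_force: 117.9
```

```bash
python3 go.py 373.3 231.2 48 2.9
python3 - <<'E'
from h import *
t,s=V("top"),V("scene")
for v in(t,s):
  for c in v.blobs((0,0,165),(179,40,255),400):
    r=rect(v.at(c,.039))
    if 400<r[0]<680 and 180<r[1]<420: print(r)
cv2.imwrite("pics/d.png",cv2.resize(s.p[190:290,260:400],None,fx=5,fy=5,interpolation=cv2.INTER_CUBIC)[:,:,::-1])
E
```

```text
pos [372.9 233.5  48.7] turn [0.0004 0.001  0.0007] shift now [-0.0009 -0.0076  0.0024] after turn [-0.0009 -0.0076  0.0024] w 16.1 clk 6.78 F [-0.5 -0.5 -2.1] Mo [-0.01 -0.06 -0.03] q6 [ 0.4   0.27  2.05  0.    0.82 -1.22]
[586.3 241.9  95.7  94.6   2.7]
[585.2 242.7  95.1  96.1   3.1]
[446.8 367.7  94.7  95.8   5.8]
```

View pics/d.png

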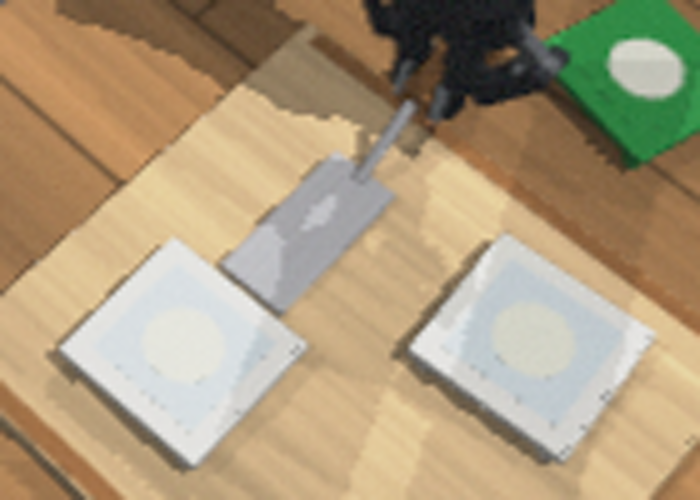

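The blade lies low just in front of trivet1, lined up with the middle of its gap. Inserting now.

Request:
apply_moves(xyz=[[-0.04, 0, 0], [-0.05, 0, 0], [-0.06, 0, 0], [-0.06, 0, 0], [-0.06, 0, 0], [-0.05, 0, 0], [-0.04, 0, 0], [0, 0, 0]], rot=[[0, 0, 0], [0, 0, 0], [0, 0, 0], [0, 0, 0], [0, 0, 0], [0, 0, 0], [0, 0, 0], [0, 0, 0]], hand=[-1, -1, -1, -1, -1, -1, -1, -1])

```text
clock: 7.88
position: [0.4811, 0.2389, 0.0482]
ee_rot: [0.0, -0.025, 1.0, 0.0]
contact_force: [0.4, -0.4, -2.9]
width: 0.016
gripper_force: 117.9
```

```bash
python3 go.py 483 236.8 48 2.9
cat > tr.py <<'E'
from h import *
import sys
z=float(sys.argv[1]) if len(sys.argv)>1 else .039
for n in("top","scene"):
  v=V(n)
  for c in v.blobs((0,0,165),(179,40,255),300):
    r=rect(v.at(c,z))
    if 330<r[0]<690 and -470<r[1]<470 and max(r[2:4])<160: print(n,cv2.boundingRect(c),r)
E
python3 tr.py
```

```text
pos [481.1 238.9  48.2] turn [0.0001 0.0002 0.0004] shift now [-0.0058 -0.0072  0.0005] after turn [-0.0058 -0.0072  0.0005] w 16.0 clk 7.88 F [ 0.4 -0.4 -2.9] Mo [ 0.01 -0.02 -0.01] q6 [ 0.33  0.39  1.85  0.    0.91 -1.29]
top (104, 190, 35, 23) [469.9 366.2  51.7  87.8   5.5]
top (163, 139, 27, 36) [588.4 227.6  95.7  67.2   5. ]
scene (273, 239, 46, 44) [585.3 242.8  97.3  96.2   3.1]
scene (343, 237, 47, 43) [446.8 367.7  94.7  95.8   5.8]
```

Request:
apply_moves(xyz=[[0, 0, -0.01], [0, 0, -0.01], [0, 0, -0.02], [0, 0, -0.03], [0, 0, -0.04], [0, 0, -0.04], [0, 0, -0.02], [0, 0, 0]], rot=[[0, 0, 0], [0, 0, 0], [0, 0, 0], [0, 0, 0], [0, 0, 0], [0, 0, 0], [0, 0, 0], [0, 0, 0]], hand=[-1, -1, -1, -1, -1, -1, -1, -1])

```text
clock: 8.98
position: [0.4807, 0.239, 0.1]
ee_rot: [0.001, -0.026, 1.0, 0.0]
contact_force: [0.0, 0.3, -4.6]
width: 0.0165
gripper_force: 117.6
```

```bash
python3 go.py 483 236.8 100 2.9; python3 tr.py .085
python3 - <<'E'
from h import *
s=V("scene")
cv2.imwrite("pics/e.png",cv2.resize(s.p[170:300,240:400],None,fx=4.5,fy=4.5,interpolation=cv2.INTER_CUBIC)[:,:,::-1])
E
```

```text
pos [480.7 239.  100. ] turn [0.0005 0.0013 0.0007] shift now [-0.0073 -0.0077  0.0001] after turn [-0.0074 -0.0077  0.    ] w 16.5 clk 8.97 F [ 0.   0.3 -4.6] Mo [-0.01  0.11 -0.02] q6 [ 0.33  0.33  1.79  0.    1.03 -1.29]
top (101, 191, 38, 30) [452.7 353.7  67.8  91.4   6.5]
top (157, 133, 30, 37) [588.7 231.   96.7  71.2   4.2]
top (84, 130, 50, 31) [603.7 390.8  51.7 122.   18.7]
scene (343, 237, 47, 43) [472.6 373.6  89.8  91.1   5.8]
scene (273, 230, 50, 46) [584.4 242.8 100.2  96.8   2.5]
```

View pics/e.png

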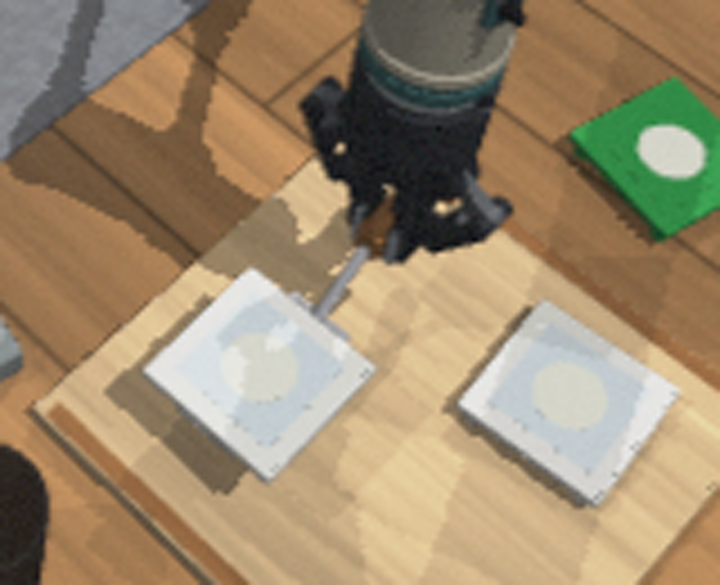

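The trivet rides level on the blade, with its shadow well clear of it. Carrying it to the shelf.

Request:
apply_moves(xyz=[[0.004, -0.03, 0], [0.007, -0.06, 0], [0.01, -0.08, 0], [0.012, -0.1, 0], [0.012, -0.1, 0], [0.012, -0.1, 0], [0.012, -0.1, 0], [0.012, -0.1, 0]], rot=[[0, 0, 0], [0, 0, 0], [0, 0, 0.005], [0, 0, 0.005], [0, 0, 0], [0, 0, 0], [0, 0, 0], [0, 0, 0]], hand=[-1, -1, -1, -1, -1, -1, -1, -1])

```text
clock: 10.12
position: [0.4641, 0.0348, 0.0993]
ee_rot: [-0.0, -0.02, 1.0, -0.0]
contact_force: [0.4, 0.3, -3.5]
width: 0.0163
gripper_force: 117.6
```

Request:
apply_moves(xyz=[[0.012, -0.1, 0], [0.012, -0.1, 0], [0.012, -0.1, 0], [0.012, -0.1, 0], [0.012, -0.1, 0], [0.012, -0.1, 0], [0.012, -0.1, 0], [0.012, -0.1, 0]], rot=[[0, 0, 0], [0, 0, 0], [0, 0, 0], [0, 0, 0], [0, 0, 0], [0, 0, 0], [0, 0, 0], [0, 0, 0]], hand=[-1, -1, -1, -1, -1, -1, -1, -1])

```text
clock: 11.12
position: [0.4446, -0.2058, 0.0992]
ee_rot: [-0.0, -0.02, 1.0, -0.0]
contact_force: [-0.2, 0.2, -4.7]
width: 0.0166
gripper_force: 117.6
```

Request:
apply_moves(xyz=[[0.012, -0.1, 0], [0.012, -0.1, 0], [0.012, -0.1, 0], [0.01, -0.09, 0], [0.008, -0.07, 0], [0.006, -0.05, 0], [0.004, -0.03, 0], [0, -0.01, 0]], rot=[[0, 0, 0], [0, 0, 0], [0, 0, 0], [0, 0, 0], [0, 0, 0], [0, 0, 0], [0, 0, 0], [0, 0, 0]], hand=[-1, -1, -1, -1, -1, -1, -1, -1])

```text
clock: 12.12
position: [0.4334, -0.3697, 0.0992]
ee_rot: [-0.0, -0.02, 1.0, 0.0]
contact_force: [-0.1, -0.3, -4.3]
width: 0.0163
gripper_force: 117.6
```

```bash
python3 go.py 433.8 -369.3 100 2.3; python3 tr.py .086
```

```text
pos [ 433.4 -369.7   99.2] turn [ 0.0006 -0.0002  0.0006] shift now [-0.0013  0.0013 -0.0028] after turn [-0.0013  0.0013 -0.0028] w 16.3 clk 12.12 F [-0.1 -0.3 -4.3] Mo [0.01 0.27 0.03] q6 [-0.83  0.37  1.71  0.    1.06 -2.44]
top (271, 230, 34, 36) [347.1 -62.1 100.2  39.6  44.9]
top (101, 190, 38, 40) [440.3 352.3  90.5  90.5   5.6]
top (391, 151, 39, 38) [ 540.8 -368.3   93.2   93.5    2.7]
scene (343, 237, 47, 44) [473.3 373.9  89.9  90.7   5.8]
scene (158, 112, 36, 26) [ 539.8 -365.8   97.3   96.5    2. ]
```

Request:
apply_moves(xyz=[[0, 0, 0.03], [0, 0, 0.03], [0, 0, 0.02], [0, 0, 0.015], [0, 0, 0.01], [0, 0, 0.01], [0, 0, 0.015], [0, 0, 0]], rot=[[0, 0, 0], [0, 0, 0], [0, 0, 0], [0, 0, 0], [0, 0, 0], [0, 0, 0], [0, 0, 0], [0, 0, 0]], hand=[-1, -1, -1, -1, -1, -1, -1, -1])

```text
clock: 13.22
position: [0.4337, -0.3697, 0.0602]
ee_rot: [0.0, -0.02, 1.0, 0.0]
contact_force: [-0.2, 0.5, -2.2]
width: 0.0161
gripper_force: 118.0
```

```bash
python3 go.py 433.8 -369.3 60 2.3; python3 tr.py .051
```

```text
pos [ 433.7 -369.7   60.2] turn [0.     0.0003 0.0006] shift now [-0.0004  0.0013  0.0007] after turn [-0.0004  0.0013  0.0007] w 16.1 clk 13.22 F [-0.2  0.5 -2.2] Mo [-0.03 -0.04  0.02] q6 [-0.83  0.41  1.76  0.    0.97 -2.44]
top (292, 214, 39, 42) [ 381.8 -122.5  132.    34.3   44.4]
top (101, 190, 38, 40) [445.5 364.   93.5  93.5   5.4]
top (387, 155, 38, 36) [ 541.8 -369.2   92.9   92.7    2.8]
scene (343, 237, 47, 44) [453.7 369.3  93.7  94.5   5.8]
scene (160, 119, 36, 26) [ 540.  -367.8   96.3   95.6    2.8]
```

Request:
apply_moves(xyz=[[0.02, 0, 0], [0.05, 0, 0], [0.07, 0, 0], [0.07, 0, 0], [0.07, 0, 0], [0.07, 0, 0], [0.05, 0, 0], [0, 0, 0]], rot=[[0, 0, 0], [0, 0, 0], [0, 0, 0], [0, 0, 0], [0, 0, 0], [0, 0, 0], [0, 0, 0], [0, 0, 0]], hand=[-1, -1, -1, -1, -1, -1, -1, -1])

```text
clock: 14.32
position: [0.3125, -0.3745, 0.0603]
ee_rot: [-0.0, -0.02, 1.0, 0.0]
contact_force: [0.5, -0.1, -1.5]
width: 0.0166
gripper_force: 118.0
```

```bash
python3 tr.py .051;python3 tr.py .039|grep scene; python3 go.py 234.7 346.9 100 5.6
```

```text
top (101, 190, 38, 40) [445.7 363.9  93.6  93.6   5.7]
top (386, 155, 40, 36) [ 541.1 -368.7   94.3   94.4    2.4]
scene (343, 237, 47, 44) [453.7 369.3  93.7  94.5   5.8]
scene (160, 119, 36, 26) [ 540.4 -367.8   95.4   95.6    2.8]
scene (343, 237, 47, 44) [447.  367.7  95.   95.8   5.8]
scene (160, 119, 36, 26) [ 534.9 -379.6   96.7   96.9    2.8]
pos [ 314.3 -374.9   60.4] turn [-0.0005  0.0007 -0.054 ] shift now [ 0.1659  2.4149 -0.1336] after turn [ 0.0294  2.4205 -0.1322] w 16.0 clk 14.53 F [-0.6  0.5 -2. ] Mo [-0.03 -0.04 -0.05] q6 [-1.02  0.31  1.94  0.    0.89 -2.63]
```

Request:
apply_moves(xyz=[[0, 0, -0.05], [0, 0, -0.06], [0, 0, -0.055], [-0.1, 0, 0], [-0.15, 0, 0], [-0.15, 0, 0], [-0.1, 0, 0], [0, 0.1, 0]], rot=[[0, 0, 0], [0, 0, 0], [0, 0, 0], [0, 0, 0], [0, 0, 0], [0, 0, 0], [0, 0, 0], [0, 0, 0]], hand=[-1, -1, -1, -1, -1, -1, -1, -1])

```text
clock: 15.52
position: [0.4663, -0.3399, 0.1095]
ee_rot: [0.002, -0.021, 1.0, -0.001]
contact_force: [-1.1, 0.6, -3.0]
width: 0.0164
gripper_force: 118.0
```

Request:
apply_moves(xyz=[[0, 0.17, 0], [0, 0.17, 0], [0, 0.17, 0], [0, 0.17, 0], [0, 0.17, 0], [0, 0.17, 0], [0, 0.17, 0], [0, 0.17, 0]], rot=[[0, 0, 0], [0, 0, 0], [0, 0, 0], [0, 0, 0], [0, 0, 0], [0, 0, 0], [0, 0, 0], [0, 0, 0]], hand=[-1, -1, -1, -1, -1, -1, -1, -1])

```text
clock: 16.52
position: [0.446, 0.0714, 0.11]
ee_rot: [0.001, -0.021, 1.0, 0.0]
contact_force: [1.3, -0.3, -2.1]
width: 0.0162
gripper_force: 118.0
```

Request:
apply_moves(xyz=[[0, 0.17, 0], [0, 0.17, 0], [0, 0.17, 0], [0, 0.17, 0], [0, 0.17, 0], [0, 0.1, 0], [0, 0, 0], [0, 0, 0]], rot=[[0, 0, 0], [0, 0, 0], [0, 0, 0], [0, 0, 0], [0, 0, 0], [0, 0, 0], [0, 0, -0.055], [0, 0, 0]], hand=[-1, -1, -1, -1, -1, -1, -1, -1])

```text
clock: 17.52
position: [0.4335, 0.355, 0.1094]
ee_rot: [-0.0, -0.05, 0.999, -0.0]
contact_force: [-1.0, -0.1, -2.0]
width: 0.0162
gripper_force: 118.1
```

```bash
python3 go.py 235 348 110 5.7
```

```text
pos [433.5 355.  109.4] turn [-0.0002 -0.0004  0.0003] shift now [ 0.6607  0.0428 -0.0017] after turn [ 0.6608  0.0426 -0.0019] w 16.2 clk 17.52 F [-1.  -0.1 -2. ] Mo [-0.   -0.02 -0.01] q6 [ 0.56  0.35  1.72  0.    1.07 -1.11]
```

Request:
apply_moves(xyz=[[0.1, 0.02, 0], [0.15, 0.023, 0], [0.15, 0, 0], [0.13, 0, 0], [0.09, 0, 0], [0.041, 0, 0], [0, 0, 0], [0, 0, 0]], rot=[[0, 0, 0], [0, 0, 0], [0, 0, 0], [0, 0, 0], [0, 0, 0], [0, 0, 0], [0, 0, 0], [0, 0, 0]], hand=[-1, -1, -1, -1, -1, -1, -1, -1])

```text
clock: 18.52
position: [0.2367, 0.348, 0.1101]
ee_rot: [0.001, -0.049, 0.999, 0.001]
contact_force: [-0.1, 0.5, -2.4]
width: 0.0165
gripper_force: 118.1
```

```bash
python3 go.py 235 348 48 5.7; python3 tr.py .039|grep scene
python3 - <<'E'
from h import *
s=V("scene")
cv2.imwrite("pics/f.png",cv2.resize(s.p[170:300,300:460],None,fx=4.5,fy=4.5,interpolation=cv2.INTER_CUBIC)[:,:,::-1])
m=cv2.inRange(s.hsv,np.array((0,0,90)),np.array((179,40,210)));m[(s.hsv[...,1]>26)&((s.hsv[...,0]<90)|(s.hsv[...,0]>150))]=0
P=np.array([235,348,0])+103*np.array([np.cos(.0995),np.sin(.0995),0]);P[2]=87;u=s.px(P/1000)[0].astype(int);print(u)
n,l=cv2.connectedComponents(cv2.morphologyEx(m,cv2.MORPH_OPEN,np.ones((3,3))));c=cv2.findContours((l==l[u[1],u[0]]).astype(np.uint8),0,1)[0][0][:,0];print(cv2.boundingRect(c),rect(s.at(c,.087)),"expect",P)
E
```

```text
pos [236.7 348.  110.1] turn [ 0.0009  0.0016 -0.0015] shift now [0.006  0.0004 0.2069] after turn [0.0057 0.0006 0.2069] w 16.5 clk 18.52 F [-0.1  0.5 -2.4] Mo [0.02 0.   0.03] q6 [ 0.81  0.16  2.   -0.    0.98 -0.86]
scene (343, 237, 47, 43) [446.8 367.7  94.7  95.8   5.8]
scene (160, 119, 36, 26) [ 535.3 -379.6   96.    96.9    2.9]
[392 222]
(375, 198, 32, 41) [328.7 350.2 132.   69.3  24.3] expect [337.49055763 358.23159792  87.        ]
```

View pics/f.png

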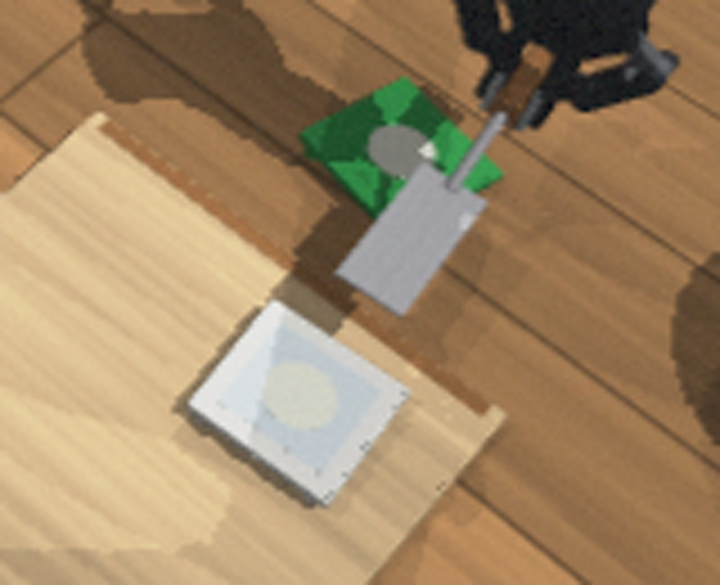

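The blade is clear of the green look-alike in this view, but the spatula's foot may pass low over it. I check the green tile's extent and the blade alignment.

Run:
```python
from h import *
s=V("scene")
m=s.at([(300+412/4.5,170+239/4.5),(300+370/4.5,170+294.5/4.5),(300+453.5/4.5,170+184/4.5)],.087)*1000;print(m.round(1), np.degrees(np.arctan2(*(m[1]-m[2])[1::-1])))
for v in(V("top"),s):
  for c in v.blobs((40,80,30),(85,255,255),150): print(cv2.boundingRect(c),rect(v.at(c,.021)))
```

```text
[[341.  358.6  87. ]
 [390.7 363.8  87. ]
 [289.5 353.2  87. ]] 5.975779306988574
(120, 271, 46, 44) [241.7 301.7  96.4  96.8  76.9]
(482, 53, 23, 20) [ 866.6 -647.2   57.9   61.1   39.7]
(367, 188, 37, 29) [243.7 292.8  76.8 101.4  76.8]
(51, 131, 18, 13) [ 848.7 -664.1   59.9   64.8   46.5]
```

Request:
apply_moves(xyz=[[0, 0, 0.06], [0, 0, 0.06], [0, 0, 0.05], [0, 0, 0.02], [0, 0, 0.01], [0, 0, 0], [0, 0, 0]], rot=[[0, 0, 0], [0, 0, 0], [0, 0, 0], [0, 0, 0], [0, 0, 0], [0, 0, 0], [0, 0, 0]], hand=[-1, -1, -1, -1, -1, -1, -1])

```text
clock: 19.65
position: [0.2357, 0.3476, 0.0503]
ee_rot: [0.0, -0.049, 0.999, 0.0]
contact_force: [-0.6, -0.6, -1.9]
width: 0.0163
gripper_force: 118.1
```

```bash
python3 go.py 345 357.5 50 5.7; python3 tr.py .039|grep scene
```

```text
pos [235.7 347.6  50.3] turn [ 0.0008  0.0009 -0.001 ] shift now [-0.366  -0.0031  0.0012] after turn [-0.3659 -0.0035  0.0009] w 16.3 clk 19.65 F [-0.6 -0.6 -1.9] Mo [-0.   -0.05  0.03] q6 [ 0.81  0.24  2.09  0.    0.81 -0.86]
scene (343, 237, 47, 43) [446.8 367.7  94.7  95.7   5.8]
scene (160, 119, 36, 26) [ 534.9 -379.6   96.7   96.9    2.8]
```

Request:
apply_moves(xyz=[[-0.04, 0, 0], [-0.05, 0, 0], [-0.06, 0, 0], [-0.06, 0, 0], [-0.06, 0, 0], [-0.055, 0, 0], [-0.04, 0, 0], [0, 0, 0]], rot=[[0, 0, 0], [0, 0, 0], [0, 0, 0], [0, 0, 0], [0, 0, 0], [0, 0, 0], [0, 0, 0], [0, 0, 0]], hand=[-1, -1, -1, -1, -1, -1, -1, -1])

```text
clock: 20.75
position: [0.3452, 0.3582, 0.0497]
ee_rot: [0.0, -0.049, 0.999, 0.0]
contact_force: [0.1, -0.9, -1.9]
width: 0.0164
gripper_force: 118.1
```

```bash
python3 go.py 345 357.5 50 5.7; python3 tr.py .039|grep scene
```

```text
pos [345.2 358.2  49.7] turn [ 0.0002  0.0002 -0.0017] shift now [ 0.0009 -0.0022 -0.001 ] after turn [ 0.0009 -0.0022 -0.001 ] w 16.4 clk 20.75 F [ 0.1 -0.9 -1.9] Mo [-0.01 -0.05 -0.  ] q6 [ 0.66  0.34  1.93  0.    0.87 -1.  ]
scene (342, 238, 47, 45) [450.6 368.   97.   96.2   5.6]
scene (160, 119, 36, 26) [ 535.2 -379.1   96.5   98.     2.4]
```

Request:
apply_moves(xyz=[[0, 0, -0.01], [0, 0, -0.01], [0, 0, -0.02], [0, 0, -0.04], [0, 0, -0.05], [0, 0, -0.05], [0, 0, -0.02], [0, 0, 0]], rot=[[0, 0, 0], [0, 0, 0], [0, 0, 0], [0, 0, 0], [0, 0, 0], [0, 0, 0], [0, 0, 0], [0, 0, 0]], hand=[-1, -1, -1, -1, -1, -1, -1, -1])

```text
clock: 21.85
position: [0.3445, 0.3582, 0.1104]
ee_rot: [0.0, -0.049, 0.999, 0.0]
contact_force: [-0.4, -0.7, -3.0]
width: 0.0161
gripper_force: 117.9
```

```bash
python3 go.py 345 357.5 110 5.7; python3 tr.py .096|grep scene; python3 tr.py .051|grep -e -3
python3 - <<'E'
from h import *
s=V("scene")
cv2.imwrite("pics/g.png",cv2.resize(s.p[80:300,100:440],None,fx=2,fy=2,interpolation=cv2.INTER_CUBIC)[:,:,::-1])
E
```

```text
pos [344.5 358.2 110.4] turn [ 0.0007  0.0009 -0.001 ] shift now [-0.0016 -0.0026  0.0013] after turn [-0.0016 -0.0026  0.0013] w 16.1 clk 21.85 F [-0.4 -0.7 -3. ] Mo [-0.05  0.18  0.06] q6 [ 0.66  0.26  1.85  0.    1.02 -1.  ]
scene (346, 228, 49, 46) [451.9 368.5  96.7  96.2   5.2]
scene (160, 119, 36, 26) [ 561.2 -322.9   90.7   91.7    2.6]
top (386, 155, 40, 37) [ 541.2 -369.1   94.8   95.7    2.7]
scene (160, 119, 36, 26) [ 540.6 -367.2   95.5   96.6    2.6]
```

View pics/g.png

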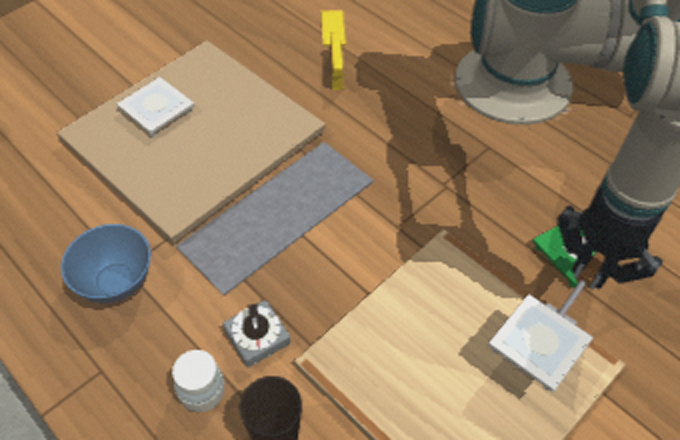

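Request:
apply_moves(xyz=[[0, 0, 0], [0, 0, 0], [-0.003, -0.03, 0], [-0.006, -0.06, 0], [-0.008, -0.08, 0], [-0.01, -0.1, 0], [-0.01, -0.1, 0], [-0.01, -0.1, 0]], rot=[[0, 0, 0.028], [0, 0, 0.028], [0, 0, 0], [0, 0, 0], [0, 0, 0], [0, 0, 0], [0, 0, 0], [0, 0, 0]], hand=[-1, -1, -1, -1, -1, -1, -1, -1])

```text
clock: 23.1
position: [0.3637, 0.2156, 0.1099]
ee_rot: [0.0, -0.02, 1.0, -0.0]
contact_force: [0.1, 0.3, -3.8]
width: 0.0164
gripper_force: 117.7
```

Request:
apply_moves(xyz=[[-0.009, -0.1, 0], [-0.009, -0.1, 0], [-0.009, -0.1, 0], [-0.009, -0.1, 0], [-0.009, -0.1, 0], [-0.009, -0.1, 0], [-0.009, -0.1, 0], [-0.009, -0.1, 0]], rot=[[0, 0, 0], [0, 0, 0], [0, 0, 0], [0, 0, 0], [0, 0, 0], [0, 0, 0], [0, 0, 0], [0, 0, 0]], hand=[-1, -1, -1, -1, -1, -1, -1, -1])

```text
clock: 24.1
position: [0.3942, -0.0231, 0.1099]
ee_rot: [-0.0, -0.02, 1.0, -0.0]
contact_force: [0.3, -0.3, -3.3]
width: 0.0162
gripper_force: 117.7
```

Request:
apply_moves(xyz=[[-0.01, -0.1, 0], [-0.01, -0.1, 0], [-0.01, -0.1, 0], [-0.01, -0.1, 0], [-0.01, -0.1, 0], [-0.009, -0.09, 0], [-0.008, -0.07, 0], [-0.005, -0.05, 0]], rot=[[0, 0, 0], [0, 0, 0], [0, 0, 0], [0, 0, 0], [0, 0, 0], [0, 0, 0], [0, 0, 0], [0, 0, 0]], hand=[-1, -1, -1, -1, -1, -1, -1, -1])

```text
clock: 25.1
position: [0.4248, -0.2344, 0.1098]
ee_rot: [-0.0, -0.019, 1.0, 0.0]
contact_force: [-0.6, 0.3, -3.1]
width: 0.0158
gripper_force: 117.7
```

```bash
python3 go.py 424.7 -234 60 2.3; python3 tr.py .096
```

```text
pos [ 424.8 -234.4  109.8] turn [ 0.0001 -0.0002 -0.0011] shift now [1.00e-04 1.20e-03 1.66e-01] after turn [1.00e-04 1.20e-03 1.66e-01] w 15.8 clk 25.1 F [-0.6  0.3 -3.1] Mo [0.01 0.24 0.01] q6 [-0.65  0.25  1.88 -0.    1.02 -2.26]
top (336, 154, 38, 38) [ 531.1 -228.4   93.5   94.3   90. ]
```

Run:
```python
from h import *
t,s=V("top"),V("scene")
cv2.imwrite("pics/i.png",np.hstack([cv2.resize(t.p[100:270,290:460],(400,400)),cv2.resize(s.p[70:240,100:270],(400,400))])[:,:,::-1])
```

```text
(no output)
```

View pics/i.png

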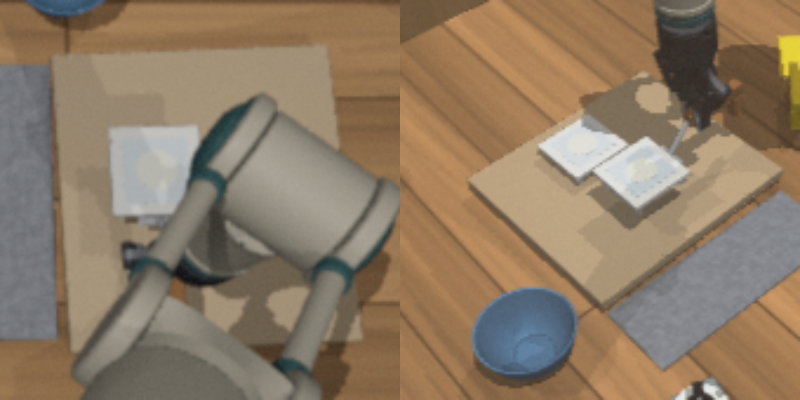

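Trivet A is still in place: it shows in the scene view at (582,148), while the arm hides it in the top view. Lowering B beside it.

Request:
apply_moves(xyz=[[0, 0, 0.035], [0, 0, 0.04], [0, 0, 0.03], [0, 0, 0.016], [0, 0, 0.015], [0, 0, 0.015], [0, 0, 0.015], [0, 0, 0]], rot=[[0, 0, 0], [0, 0, 0], [0, 0, 0], [0, 0, 0], [0, 0, 0], [0, 0, 0], [0, 0, 0], [0, 0, 0]], hand=[-1, -1, -1, -1, -1, -1, -1, -1])

```text
clock: 26.3
position: [0.4254, -0.2333, 0.06]
ee_rot: [0.0, -0.02, 1.0, -0.0]
contact_force: [-0.3, -0.2, -1.1]
width: 0.016
gripper_force: 118.2
```

Request:
apply_moves(xyz=[[0.02, 0, 0], [0.05, 0, 0], [0.07, 0, 0], [0.07, 0, 0], [0.07, 0, 0], [0.07, 0, 0], [0.05, 0, 0], [0, 0, 0]], rot=[[0, 0, 0], [0, 0, 0], [0, 0, 0], [0, 0, 0], [0, 0, 0], [0, 0, 0], [0, 0, 0], [0, 0, 0]], hand=[-1, -1, -1, -1, -1, -1, -1, -1])

```text
clock: 27.3
position: [0.304, -0.2376, 0.06]
ee_rot: [-0.0, -0.019, 1.0, 0.0]
contact_force: [0.6, -0.2, -2.6]
width: 0.0163
gripper_force: 118.2
```

```bash
python3 go.py 460 -60 110 0; python3 tr.py .051
```

```text
pos [ 304.  -237.6   60. ] turn [ 0.0007 -0.0004  0.0363] shift now [-0.5422  0.572  -0.1665] after turn [-0.5201  0.592  -0.1667] w 16.3 clk 27.3 F [ 0.6 -0.2 -2.6] Mo [-0.01 -0.01  0.05] q6 [-0.84  0.18  2.14  0.    0.82 -2.45]
top (333, 158, 39, 36) [ 533.1 -228.8   94.    94.5    1.7]
top (386, 155, 40, 37) [ 541.1 -368.9   94.6   94.7    2.5]
scene (185, 138, 38, 29) [ 532.1 -228.1   95.6   96.5    2.3]
scene (160, 119, 36, 26) [ 540.5 -367.8   95.3   95.6    2.8]
```

Request:
apply_moves(xyz=[[0, 0, -0.05], [0, 0, -0.06], [0, 0, -0.057], [-0.05, 0.06, 0], [-0.12, 0.125, 0], [-0.127, 0.13, 0], [-0.14, 0.144, 0], [-0.1, 0.1, 0]], rot=[[0, 0, 0], [0, 0, 0.036], [0, 0, 0], [0, 0, 0], [0, 0, 0], [0, 0, 0], [0, 0, 0], [0, 0, 0]], hand=[-1, -1, -1, -1, -1, -1, -1, -1])

```text
clock: 28.4
position: [0.4686, -0.0677, 0.1101]
ee_rot: [0.001, -0.002, 1.0, 0.0]
contact_force: [-0.2, -1.1, -2.6]
width: 0.016
gripper_force: 118.2
```

Request:
apply_moves(xyz=[[0, 0, 0], [0, 0, 0.06], [0, 0, 0.07], [0, 0, 0.06], [0, 0, 0.03], [0, 0, 0.02], [0, 0, 0.01], [0, 0, 0]], rot=[[0, 0, 0], [0, 0, 0], [0, 0, 0], [0, 0, 0], [0, 0, 0], [0, 0, 0], [0, 0, 0], [0, 0, 0]], hand=[-1, -1, -1, -1, -1, -1, -1, -1])

```text
clock: 29.4
position: [0.4662, -0.07, 0.0353]
ee_rot: [0.0, -0.001, 1.0, -0.0]
contact_force: [-0.2, -0.5, -2.5]
width: 0.0159
gripper_force: 118.2
```

```bash
python3 go.py 465 -70 31.5 0; python3 tr.py .051
```

```text
pos [466.2 -70.   35.3] turn [-0.0001  0.0004  0.0021] shift now [0.0042 0.0001 0.0126] after turn [0.0042 0.     0.0126] w 15.9 clk 29.4 F [-0.2 -0.5 -2.5] Mo [ 0.06 -0.04  0.03] q6 [-0.3   0.33  2.    0.    0.81 -1.87]
top (342, 158, 29, 24) [ 549.2 -240.7   62.5   69.6    1.5]
top (386, 155, 40, 37) [ 541.  -369.1   94.8   95.4    2.5]
top (283, 155, 43, 22) [ 559.  -106.4  112.3   33.6   72.2]
scene (185, 142, 25, 25) [ 546.7 -227.4   66.8   96.5    2.1]
scene (160, 119, 36, 26) [ 540.5 -367.1   95.7   96.7    2.6]
```

Request:
apply_moves(xyz=[[0, 0, 0.006], [0, 0, 0.007], [0, 0, 0], [0, 0, 0], [0, 0, 0], [0, 0, 0]], rot=[[0, 0, 0], [0, 0, 0], [0, 0, 0], [0, 0, 0], [0, 0, 0], [0, 0, 0]], hand=[-1, -1, -1, 0, 0, 0])

```text
clock: 30.25
position: [0.4662, -0.0699, 0.0313]
ee_rot: [0.0, -0.001, 1.0, -0.0]
contact_force: [0.2, 0.7, -0.2]
width: 0.0427
gripper_force: 0.0
```

Request:
apply_moves(xyz=[[0, 0, -0.05], [0, 0, -0.1], [0, 0, -0.12], [0, 0, -0.12], [0.1, 0.1, 0], [0.15, 0.1, 0], [0.1, 0, 0], [0, 0, 0]], rot=[[0, 0, 0], [0, 0, 0], [0, 0, 0], [0, 0, 0], [0, 0, 0], [0, 0, 0], [0, 0, 0], [0, 0, 0]], hand=[0, 0, 0, 0, 0, 0, 0, 0])

```text
clock: 31.25
position: [0.3586, -0.0095, 0.1481]
ee_rot: [-0.0, -0.001, 1.0, 0.0]
contact_force: [0.7, 0.5, 0.6]
width: 0.0429
gripper_force: 0.0
```

```bash
python3 go.py 690 70 130 0; python3 tr.py .051
python3 - <<'E'
from h import *
t,s=V("top"),V("scene")
b=max(t.blobs((0,0,132),(179,14,255),20,(268,129,314,200)),key=cv2.contourArea);print("blade",rect(t.at(b,.007)))
b=max(t.blobs((3,95,30),(18,255,255),20,(268,190,314,246)),key=cv2.contourArea);print("handle",rect(t.at(b,.06)))
cv2.imwrite("pics/j.png",np.hstack([cv2.resize(t.p[100:150,210:260],(390,390),interpolation=cv2.INTER_CUBIC),cv2.resize(s.p[222:272,203:253],(390,390),interpolation=cv2.INTER_CUBIC)])[:,:,::-1])
E
```

```text
pos [358.6  -9.5 148.1] turn [ 0.0002 -0.0008  0.0024] shift now [-1.1055  0.2622  0.0595] after turn [-1.1047  0.265   0.0604] w 42.9 clk 31.25 F [0.7 0.5 0.6] Mo [-0.02  0.01  0.02] q6 [-0.22  0.02  2.05  0.    1.07 -1.79]
top (244, 211, 52, 19) [417.3 -17.3 132.3  25.1  77.8]
top (333, 158, 39, 37) [ 532.8 -228.8   94.6   94.5    1.7]
top (386, 155, 40, 37) [ 541.1 -368.7   94.6   94.4    2.5]
scene (185, 139, 38, 28) [ 532.5 -226.8   96.2   97.8    1.3]
scene (160, 119, 36, 26) [ 540.4 -367.8   95.4   95.6    2.8]
blade [569.3 -71.3  45.9 103.   89.5]Traceback (most recent call last):
  File "<stdin>", line 4, in <module>
ValueError: max() iterable argument is empty
```

Run:
```python
from h import *
t,s=V("top"),V("scene")
for n,v,roi in[("t",t,(217,106,256,142)),("s",s,(206,226,252,268))]:
    q=v.p.astype(int); k=np.zeros((384,512),bool);k[roi[1]:roi[3],roi[0]:roi[2]]=1
    ys,xs=np.nonzero((q[...,0]-q[...,1]>25)&(q[...,0]-q[...,2]>25)&k&((q[...,1]-q[...,2])<12)); print(n,"red",[(int(a),int(b),*v.p[b,a].tolist(),*(v.at((a,b),.027)[0,:2]*1000).round().tolist()) for a,b in zip(xs,ys)])
    w=((v.hsv[...,1]<25)&(v.hsv[...,2]>140)&k); ys,xs=np.nonzero(w); h=cv2.convexHull(np.c_[xs,ys].astype(np.int32))[:,0]; print("dial",rect(v.at(h,.027)))
    g=((v.hsv[...,2]<50)&k); ys,xs=np.nonzero(g);P=v.at(np.c_[xs,ys],.05)*1000;print("dark",P.mean(0).round(1),rect(P/1000))
cv2.imwrite("pics/j.png",np.hstack([cv2.resize(t.p[100:150,210:260],(390,390),interpolation=cv2.INTER_CUBIC),cv2.resize(s.p[222:272,203:253],(390,390),interpolation=cv2.INTER_CUBIC)])[:,:,::-1])
```

```text
t red [(226, 116, 141, 113, 108, 705.0, 100.0), (227, 116, 110, 73, 70, 705.0, 98.0)]
dial [689.3  75.8  65.4  65.1   0. ]
dark [682.   74.5  50. ] [683.4  74.3  30.8  31.8   0.8]
s red [(228, 249, 96, 57, 50, 697.0, 89.0), (228, 250, 199, 135, 126, 699.0, 91.0), (229, 250, 198, 150, 139, 697.0, 93.0), (228, 251, 195, 145, 135, 701.0, 94.0), (229, 251, 198, 124, 113, 699.0, 96.0), (228, 252, 186, 149, 139, 703.0, 96.0), (229, 252, 192, 120, 112, 701.0, 98.0)]
dial [712.3  71.6  68.6 117.6  80.2]
dark [691.6  95.8  50. ] [691.1  94.8  18.3   4.1  13. ]
```

View pics/j.png

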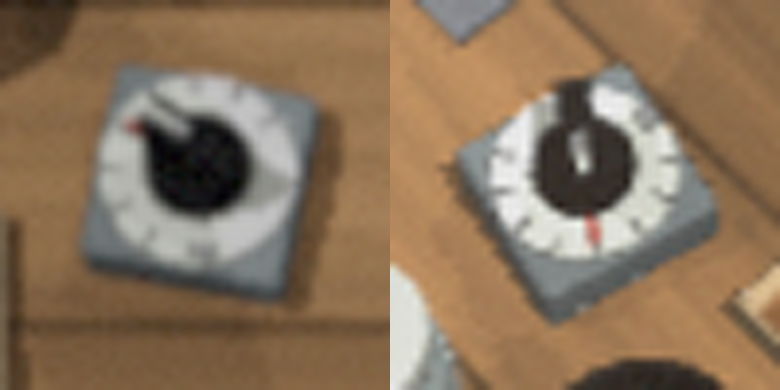

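The left panel (top view) shows the dial centre at crop (199,171) and the red tip at (133,125). The right panel (scene view) shows the red tip at (594,230). I compute the gauge axis, its yaw and the pointer angle.

```bash
python3 - <<'E'
from h import *
t,s=V("top"),V("scene")
ct,cs=(210+198.5/7.8,100+171/7.8),(203+194/7.8,222+170/7.8)
print("dial",meet(t,ct,s,cs),t.at(ct,.026)[0],s.at(cs,.026)[0])
B=t.at([(210+a/7.8,100+b/7.8) for a,b in[(118,63),(318,100),(283,300),(85,262)]],.026)*1000;print(B.round(1),B.mean(0))
for i,j in((3,0),(2,1)): d=B[j]-B[i];print("yaw",np.degrees(np.arctan2(d[1],d[0])),np.hypot(*d[:2]))
for i,j in((1,0),(2,3)): d=B[j]-B[i];print("yaw",np.degrees(np.arctan2(-d[0],d[1])))
pt,ps=(210+133/7.8,100+125/7.8),(203+204/7.8,222+230/7.8)
c=B.mean(0)
for c in(B.mean(0),t.at(ct,.026)[0]*1000):
  for p in(t.at(pt,.027)[0]*1000,s.at(ps,.027)[0]*1000): print(p.round(1),np.degrees(np.arctan2(*(p-c)[1::-1])))
E
python3 go.py 689 76 150 -123
```

```text
dial (array([0.68743743, 0.07532766, 0.02641873]), np.float64(0.002014133328601579)) [0.68827651 0.07459359 0.026     ] [0.68674776 0.07598985 0.026     ]
[[727.9 103.1  26. ]
 [714.3  33.2  26. ]
 [641.6  45.   26. ]
 [655.3 113.4  26. ]] [684.76399547  73.68471912  26.        ]
yaw -8.037630947006273 73.3818860931023
yaw -9.185180270817092 73.67667257367573
yaw -11.032344568991697
yaw -11.325507067733838
[704.7  97.5  27. ] 49.993852820287465
[699.8  97.1  27. ] 57.360147616972526
[704.7  97.5  27. ] 54.28273367563816
[699.8  97.1  27. ] 62.965828595567956
pos [361.7 -10.4 148.1] turn [-1.0000e-04 -2.0000e-04  2.0518e+00] shift now [-1.0916  0.2859 -0.0065] after turn [ 0.8357  0.7582 -0.0064] w 42.6 clk 31.65 F [-0.6  0.2  0.1] Mo [ 0.04  0.01 -0.  ] q6 [-0.22  0.02  2.05  0.    1.07 -1.79]
```

Request:
apply_moves(xyz=[[-0.1355, 0.0356, 0], [-0.1355, 0.0356, 0], [-0.1355, 0.0356, 0], [-0.1355, 0.0356, 0], [-0.1355, 0.0356, 0], [-0.1355, 0.0356, 0], [-0.1355, 0.0356, 0], [-0.1355, 0.0356, 0]], rot=[[0, 0, 0], [0, 0, 0], [0, 0, 0], [0, 0, 0], [0, 0, 0], [0, 0, 0], [0, 0, 0], [0, 0, 0]], hand=[0, 0, 0, 0, 0, 0, 0, 0])

```text
clock: 32.65
position: [0.6876, 0.0763, 0.1474]
ee_rot: [-0.0, -0.001, 1.0, 0.0]
contact_force: [0.2, -0.1, 0.3]
width: 0.0424
gripper_force: 0.0
```

Request:
apply_moves(xyz=[[0, 0, 0], [0, 0, 0], [0, 0, 0], [0, 0, 0], [0, 0, 0], [0, 0, 0], [0, 0, 0], [0, 0, 0]], rot=[[0, 0, 0.15], [0, 0, 0.17], [0, 0, 0.17], [0, 0, 0.17], [0, 0, 0.17], [0, 0, 0.17], [0, 0, 0.17], [0, 0, 0.17]], hand=[0, 0, 0, 0, 0, 0, 0, 0])

```text
clock: 33.65
position: [0.6862, 0.0759, 0.1474]
ee_rot: [-0.0, 0.647, 0.763, -0.0]
contact_force: [0.4, 0.3, 0.5]
width: 0.0431
gripper_force: 0.0
```

Request:
apply_moves(xyz=[[0, 0, 0], [0, 0, 0], [0, 0, 0], [0, 0, 0], [0, 0, 0], [0, 0, 0]], rot=[[0, 0, 0.17], [0, 0, 0.17], [0, 0, 0.17], [0, 0, 0.17], [0, 0, 0.03], [0, 0, 0]], hand=[0, 0, 0, 0, 0, 0])

```text
clock: 34.4
position: [0.6861, 0.076, 0.1478]
ee_rot: [-0.0, 0.878, 0.479, -0.0]
contact_force: [-0.6, -0.1, -0.4]
width: 0.0427
gripper_force: 0.0
```

```bash
python3 go.py 687 75 39 -123
```

```text
pos [686.1  76.  147.8] turn [-0.0004  0.0002  0.004 ] shift now [-0.001   0.0045  0.3626] after turn [-0.001   0.0044  0.3626] w 42.7 clk 34.4 F [-0.6 -0.1 -0.4] Mo [ 0.03 -0.05  0.04] q6 [0.01 0.5  1.36 0.   1.28 0.58]
```

Descend and close gently on the bar.

Request:
apply_moves(xyz=[[0, 0, 0.08], [0, 0, 0.1], [0, 0, 0.09], [0, 0, 0.06], [0, 0, 0.03], [0, 0, 0], [0, 0, 0], [0, 0, 0]], rot=[[0, 0, 0], [0, 0, 0], [0, 0, 0], [0, 0, 0], [0, 0, 0], [0, 0, 0], [0, 0, 0], [0, 0, 0]], hand=[0, 0, 0, 0, 0, 0, -1, -1], force=30)

```text
clock: 35.4
position: [0.6867, 0.0761, 0.0415]
ee_rot: [0.0, 0.878, 0.478, 0.001]
contact_force: [0.7, 0.5, 1.5]
width: 0.0126
gripper_force: 32.3
```

Request:
apply_moves(xyz=[[0, 0, 0], [0, 0, 0], [0, 0, 0]], rot=[[0, 0, 0], [0, 0, 0], [0, 0, 0]], hand=[-1, -1, -1])

```text
clock: 35.78
position: [0.6867, 0.0761, 0.0415]
ee_rot: [0.0, 0.878, 0.478, 0.001]
contact_force: [-0.1, -0.5, 6.0]
width: 0.0121
gripper_force: 32.8
```

```bash
python3 go.py 687 75 39 -10
```

```text
pos [686.7  76.1  41.5] turn [ 2.3000e-03  8.0000e-04 -1.8812e+00] shift now [-0.0025  0.0028  0.0082] after turn [-0.0016 -0.0034  0.0082] w 12.1 clk 35.77 F [-0.1 -0.5  6. ] Mo [0.07 0.11 0.02] q6 [0.01 0.58 1.49 0.   1.06 0.58]
```

Request:
apply_moves(xyz=[[0, 0, 0], [0, 0, 0], [0, 0, 0], [0, 0, 0], [0, 0, 0], [0, 0, 0], [0, 0, 0], [0, 0, 0]], rot=[[0, 0, -0.1], [0, 0, -0.13], [0, 0, -0.13], [0, 0, -0.13], [0, 0, -0.13], [0, 0, -0.13], [0, 0, -0.13], [0, 0, -0.13]], hand=[-1, -1, -1, -1, -1, -1, -1, -1])

```text
clock: 36.78
position: [0.6864, 0.0761, 0.0415]
ee_rot: [0.001, 0.515, 0.857, 0.001]
contact_force: [-0.1, 0.8, 6.6]
width: 0.0127
gripper_force: 33.0
```

Request:
apply_moves(xyz=[[0, 0, 0], [0, 0, 0], [0, 0, 0], [0, 0, 0], [0, 0, 0], [0, 0, 0], [0, 0, 0], [0, 0, 0]], rot=[[0, 0, -0.13], [0, 0, -0.13], [0, 0, -0.13], [0, 0, -0.13], [0, 0, -0.12], [0, 0, -0.08], [0, 0, -0.05], [0, 0, 0]], hand=[-1, -1, -1, -1, -1, -1, -1, -1])

```text
clock: 37.78
position: [0.6863, 0.076, 0.0415]
ee_rot: [0.001, 0.14, 0.99, 0.0]
contact_force: [-1.5, 0.2, 5.8]
width: 0.0124
gripper_force: 33.0
```

```bash
python3 go.py 687 75 39 -10
```

```text
pos [686.3  76.   41.5] turn [ 0.0003  0.0012 -0.1009] shift now [-0.0032 -0.0025  0.0083] after turn [-0.0029 -0.0028  0.0082] w 12.4 clk 37.77 F [-1.5  0.2  5.8] Mo [0.06 0.18 0.06] q6 [ 0.01  0.58  1.49  0.    1.07 -1.28]
```

Six degrees to the estimated zero. I creep onto the stop while watching the moment.

Request:
apply_moves(xyz=[[0, 0, 0], [0, 0, 0], [0, 0, 0], [0, 0, 0]], rot=[[0, 0, -0.03], [0, 0, -0.03], [0, 0, -0.02], [0, 0, 0]], hand=[-1, -1, -1, -1])

```text
clock: 38.28
position: [0.6863, 0.0759, 0.0415]
ee_rot: [0.001, 0.098, 0.995, 0.0]
contact_force: [-0.6, -0.3, 6.6]
width: 0.0123
gripper_force: 33.0
```

```bash
python3 go.py 687 75 39 -10|cut -c1-300
```

```text
pos [686.3  75.9  41.5] turn [ 0.0002  0.0013 -0.021 ] shift now [-0.0028 -0.0027  0.0083] after turn [-0.0028 -0.0027  0.0083] w 12.3 clk 38.27 F [-0.6 -0.3  6.6] Mo [-0.02  0.24  0.06] q6 [ 0.01  0.58  1.49 -0.    1.07 -1.36]
```

Request:
apply_moves(xyz=[[0, 0, 0], [0, 0, 0], [0, 0, 0], [0, 0, 0]], rot=[[0, 0, -0.03], [0, 0, -0.03], [0, 0, -0.02], [0, 0, 0]], hand=[-1, -1, -1, -1])

```text
clock: 38.78
position: [0.6863, 0.076, 0.0415]
ee_rot: [0.001, 0.059, 0.998, 0.001]
contact_force: [-2.4, -0.3, 7.0]
width: 0.0125
gripper_force: 48.0
```

```bash
python3 go.py 687 75 39 -10
```

```text
pos [686.3  76.   41.5] turn [0.0012 0.001  0.0548] shift now [-0.0027 -0.0029  0.0083] after turn [-0.0029 -0.0028  0.0083] w 12.5 clk 38.77 F [-2.4 -0.3  7. ] Mo [-0.06  0.2  -1.2 ] q6 [ 0.01  0.58  1.49  0.    1.07 -1.45]
```

The moment jumped to 1.2 N m, so the knob is on its stop. Releasing and checking.

Request:
apply_moves(xyz=[[0, 0, 0], [0, 0, 0], [0, 0, 0], [0, 0, -0.08], [0, 0, -0.12], [0, 0, -0.12], [0, 0, -0.1], [0.15, 0, 0]], rot=[[0, 0, 0.02], [0, 0, 0], [0, 0, 0], [0, 0, 0], [0, 0, 0], [0, 0, 0], [0, 0, 0], [0, 0, 0]], hand=[-1, 0, 0, 0, 0, 0, 0, 0])

```text
clock: 39.78
position: [0.6454, 0.0816, 0.1686]
ee_rot: [0.004, 0.067, 0.998, 0.0]
contact_force: [-1.7, 1.2, -0.6]
width: 0.0425
gripper_force: 0.0
```

Request:
apply_moves(xyz=[[0.2, 0.1, 0], [0.2, 0.1, 0], [0.2, 0.1, 0], [0.2, 0.1, 0], [0.1, 0.1, 0], [0, 0.1, 0], [0, 0, 0]], rot=[[0, 0, 0], [0, 0, 0], [0, 0, 0], [0, 0, 0], [0, 0, 0], [0, 0, 0], [0, 0, 0]], hand=[0, 0, 0, 0, 0, 0, 0])

```text
clock: 40.65
position: [0.4128, 0.2877, 0.1661]
ee_rot: [0.0, 0.065, 0.998, 0.0]
contact_force: [0.5, -0.1, -0.6]
width: 0.0429
gripper_force: 0.0
```

```bash
python3 tr.py .051
python3 - <<'E'
from h import *
t,s=V("top"),V("scene")
b=max(t.blobs((0,0,132),(179,14,255),20,(268,129,314,200)),key=cv2.contourArea);print("blade",rect(t.at(b,.007)))
cv2.imwrite("pics/k.png",np.hstack([cv2.resize(t.p[100:260,205:445],(480,320)),cv2.resize(s.p[222:272,203:253],(320,320),interpolation=cv2.INTER_CUBIC)])[:,:,::-1])
cv2.imwrite("pics/k2.png",0*s.p) if 0 else None
E
```

```text
top (333, 158, 39, 37) [ 532.7 -228.7   95.3   94.7    1.7]
top (386, 155, 40, 37) [ 541.  -369.2   95.    95.7    2.6]
scene (185, 138, 38, 29) [ 532.3 -227.8   95.7   96.5    1.9]
scene (160, 119, 36, 26) [ 540.6 -367.9   95.7   95.5    2.9]
blade [570.6 -71.5  46.2 106.   89.5]
```

View pics/k.png

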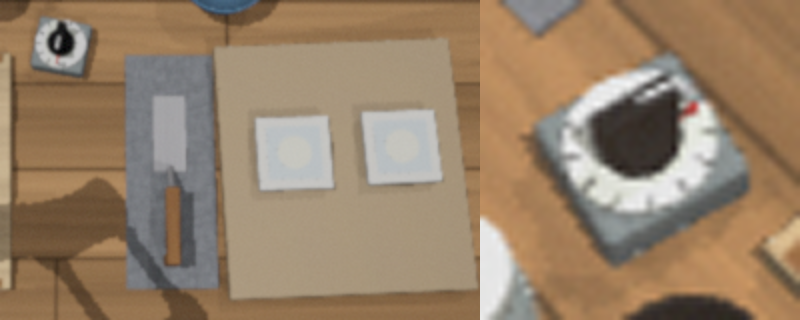

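The final view shows both trivets apart on the shelf and the spatula lying along its mat. The pointer is at its robot-side zero, with its red tip at (690,107). Handing in.

```bash
python3 -c "
from rig import job
print(job.sign_off())"
```

```text
the job is handed in; nothing more can be done
None
```

The job is handed in: both trivets stand apart on the kiln shelf, the spatula lies on its mat, and the peak pointer is back on its zero stop; the hand-in returned no verdict.

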